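# Release the blue dock's tray with the pin

## Task

The power to the slide docks is off and the tray of the blue one has to be let out by hand. Lift the red-handled release pin out of its grey stand, push it straight down through the small hole in the top of the blue dock until the hidden catch gives and the tray springs right out, then put the pin back upright in its stand, with its collar resting on the top. The yellow dock's tray must stay shut.

Things in the scene. Friction and masses are not known exactly. Their poses are not given: they have to be found in the camera images.
- release_pin: Loose pin, 55 to 90 g, upright in its stand at the start. Origin: centre of the underside of its aluminium collar (44 mm wide, 6 mm thick); z up along the pin. Below it a steel shaft, 8 mm in diameter, 60 mm long; above the collar a round red handle, 22 mm in diameter, from z = 6 to 60 mm, to be gripped from above from any side at about z = 38 mm.
- pin_tip (a point): Lower end of the release pin's shaft, 60 mm below the pin's origin.
- pin_stand: Grey square stand fixed to the worktop, 70 x 70 mm and 70 mm high, on a black 84 mm foot. Origin at the centre of its underside, z up. A round bore, 24 mm in diameter, goes down through its middle; the pin hangs in it with the collar resting on the top, so the pin's origin is 70 mm above the stand's.
- blue_dock: White box fixed to the worktop, 130 (x) x 90 (y) x 90 mm high, with a blue tray front and a flat blue ring round the hole in its top. Origin at the centre of its underside; -x points to its front, where the tray comes out; yawed by up to 0.25 rad.
- blue_hole (a point): Centre of the blue dock's access hole, 24 mm in diameter, at the level of its top face, 30 mm behind (+x) the box's middle. Hidden 45 mm below, centred, is the 36 mm wide flat pad of a spring catch: it goes straight down, lets the tray go after about 7 mm (4 N) and has 17 mm of travel (7 N). With the pin's collar down on the top face it is pressed 15 mm.
- yellow_dock: A dock just like the blue one, but with a yellow tray front and a yellow ring round its hole. The two docks may change places.
- blue_tray (a joint): How far the blue dock's tray is out, m: 0 shut and latched, 0.05 fully out. Its own spring pushes it out to the front within about a second of tripping, and it stays out. The tray lies 27 to 64 mm above the worktop.
- yellow_tray (a joint): The same for the yellow dock's tray, shut and latched at the start.
Things that resemble listed ones, but are neither listed nor needed, are in the scene too. Leave any green, orange or turquoise look-alike of the release_pin alone.

How it is judged:
By the outcome, as a careful person would: the job done as asked, in the order asked, and still so for the second after the job is handed in, with the robot touching nothing.
It also fails if it takes over 45 s, if anything falls off the work surface, if the arm or the gripper's body presses on something with over 40 N, if the wrist force passes 120 N, or if a joint passes its speed limit or range.

## Robot

A 6-joint arm with a two-finger parallel gripper is mounted at the origin on a cart in front of the work surface, level with it; the furniture and walls round the work are solid. World frame = base frame: x ahead of the robot, y to its left, z up, the work surface at z = 0. Lengths are in m, angles in rad, forces in N, time in s.
With the tool pointing down it reaches from about 0.3 to 0.75 m from the base axis. Payload 8.5 kg.
Tool frame: the origin (TCP) lies on the centre line of the jaws, within the pads' length; the fingertips stand 8 mm ahead of it and the grasp point (between the pads) lies 11 mm behind it (tip_extent is the distance from the TCP to the fingertips, in m); z points along the fingers, y is the line along which they close (so a half turn about z gives the same grasp; the last joint's range is limited). The gripper opens to 85 mm and grips with 20 to 120 N. Pads are 22 mm wide; open, the fingers measure 114 mm over their backs; the gripper's body (76 mm by 85 mm) begins 54 mm behind the grasp point. The pads swing forward as they close: fully open they stand 13 mm farther back than shut.
Start: joints at [-1.345, 0.381, 1.297, -0, 1.464, -0.215], TCP at [0.235, -0.497, 0.239] pointing down, gripper open.
Joint ranges: [-3.11, 3.11], [-0.89, 2.33], [0.22, 2.48], [-1.42, 4.56], [0.17, 2.85], [-2.88, 2.88]. Speed limits (rad/s): [2.39, 2.39, 3.14, 3.14, 3.14, 3.14].

## Interface

Orientations are given as a unit quaternion [x, y, z, w].
In Python, from cell import state, capture, calibration, close_job, tip_extent gives the robot as it stands.
- The arm moves only by the shell command python3 -m pendant 'ROWS' [FORCE]. ROWS is JSON, a list that holds one entry, the list of rows, each a list of 5 numbers: the shift along the world's x, y, z in cm, then the turn about the world's z in degrees, then the closure in counts, from 0 (fully open) to 255 (shut). In form: [[[dx, dy, dz, spin, gripper], ...]]. A call has 1 to 20 rows; each row shifts and turns the commanded pose from where the row before left it; what a row does not reach is not made up. A row lasts 1/8 s, in which the tool goes at most 62.5 mm and 10.7 degrees, less where a joint would pass 70% of its speed; a pose out of reach is approached as far as the arm can. A call with a gripper value outside its range is refused whole. The fingers move at their own pace and stop on an object; FORCE is the grip in N (left out, the last holds). Time passes only in rows, so rows that do not move let the fingers close. It gives the time, the measured TCP pose, the force, the opening and the grip force at its end, in the units of the state.
- state(): the state, without advancing time (a new reading comes with each control period).
- capture(name): name is "scene" or "top" or "wrist"; returns (picture, depth): 400x640x3 uint8, blue, green, red; 400x640 float32, m along the optical axis (not along the pixel's ray), 0 where there is no reading.
- calibration(name): a dict with "fx", "fy", "cx", "cy" (pixels), "R" (3x3) and "t" (3): a world point X has camera coordinates R X + t. Camera axes: x right, y down, z forward; pixel columns grow to the right and rows downward; lengths in m; the calibration is good to about 2 mm. The wrist camera is an equidistant fisheye: a pixel r from the principal point sees the ray r / f radians off the axis. A picture is of the moment at which its call begins: read the wrist's pose just before it. calibration takes no time and is no camera call; for the wrist camera it gives the pose at the moment of the call.
- close_job(): hands the job in; it is judged then, once.
The state is a dict: "time": time; "joints": joint angles; "qd": joint speeds; "effort": joint torques, N m; "ee_pos": TCP position; "orientation": TCP orientation; "contact_force": force on the tool from outside, world axes, zero at the start; "ft_torque": the same for the moment, N m; "finger_gap": opening from 0.0 (shut) to 1.0 (fully open); "gripper_force": force on a finger pad.
Only numpy, scipy, OpenCV 4.12 (cv2) and the standard library are available. Lean on these libraries where they do the work, as an engineer would, in place of code of your own. Each camera call takes 0.05 s, during which the arm holds its last target. There are 200 camera calls.

## Working session

There is one attempt and no reset: what is moved stays moved. The work goes in short steps, Python scripts to look and compute and a shell command to move; the robot and the scene stay as the last step left them, time stands still between calls to the robot, and variables do not carry over. Pictures are saved under pics/ and viewed, at most 10 in all, crops included, and the job is handed in when it is done.

```bash
mkdir -p pics; ls
python3 - <<'E'
from cell import *
import cv2,numpy as np
for n in("scene","top"):
    p,d=capture(n);cv2.imwrite(f"pics/{n}0.png",p);np.savez(f"pics/{n}0.npz",p=p,d=d)
    c=calibration(n);print(n,c)
print(state(),tip_extent)
E
```

```text
pics
scene {'fx': 505.62600258488675, 'fy': 505.62600258488675, 'cx': 310.2805421477855, 'cy': 197.30627166480974, 'R': array([[-0.81092131, -0.58481423, -0.01997385],
       [-0.32333605,  0.47627518, -0.81768928],
       [ 0.48770937, -0.65662339, -0.57531321]]), 't': array([0.63596283, 0.07246481, 1.38367786])}
top {'fx': 410.54673810476277, 'fy': 410.54673810476277, 'cx': 316.9125083489161, 'cy': 202.86267258302234, 'R': array([[ 0.01720947, -0.9996863 , -0.01819734],
       [-0.98762475, -0.01415861, -0.15619505],
       [ 0.1558884 ,  0.02066018, -0.98755859]]), 't': array([0.3831072 , 0.54237993, 0.88393992])}
{'time': 0.1, 'joints': array([-1.34528499e+00,  3.81137930e-01,  1.29815733e+00,  1.64225737e-05,
        1.46358545e+00, -2.15280322e-01]), 'qd': array([-1.24656478e-03, -2.56571111e-03, -1.03437646e-03, -6.44328802e-05,
       -4.25431972e-04, -7.40146992e-04]), 'effort': array([ 3.88799381e-03, -4.49217474e+01, -2.31659442e+01, -1.51978420e-04,
        3.63819694e-03,  2.41884912e-06]), 'ee_pos': array([ 0.23461608, -0.49717854,  0.23877783]), 'orientation': array([ 9.75810982e-01,  2.18614988e-01,  4.86894652e-06, -6.44062120e-04]), 'contact_force': array([ 0.96294589, -0.21149312,  0.76844575]), 'ft_torque': array([ 0.00861068, -0.00402572,  0.02428575]), 'gripper_force': 0.0, 'finger_gap': 1.0001186177936323} 0.008
```

View pics/scene0.png

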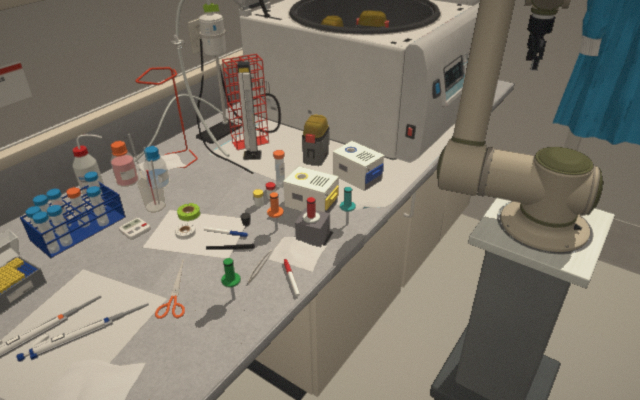

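View pics/top0.png

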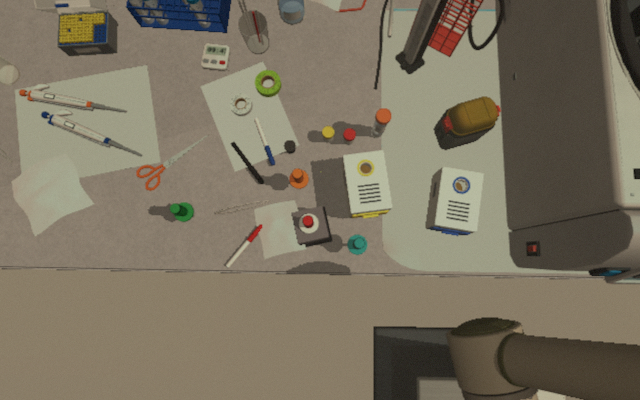

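The top view shows a red pin in its grey stand at (309,223). Look-alikes are the turquoise pin (357,244), orange pin (298,178), green pin (180,212), red cap (349,134) and red-capped bottle (382,120). The blue dock's ring is at (461,185) with its front facing down the image, towards the robot. The yellow ring is at (366,168). I choose the red pin at (309,223), the only one in a grey stand.

```bash
cat > h.py <<'E'
import cv2,numpy as np
from cell import *
def ray(c,u,v,fish=False):
    x=np.array([(u-c['cx'])/c['fx'],(v-c['cy'])/c['fy']])
    if fish:
        r=np.hypot(*x);d=np.array([*(x/max(r,1e-9)*np.sin(r)),np.cos(r)])
    else:d=np.array([*x,1.])
    R=np.array(c['R']);return -R.T@c['t'],R.T@d
def cast(c,u,v,z,fish=False):
    o,d=ray(c,u,v,fish);return (o+d*(z-o[2])/d[2])
def blobs(p,lo,hi,roi,amin=15):
    x0,y0,x1,y1=roi;h=cv2.cvtColor(p[y0:y1,x0:x1],cv2.COLOR_BGR2HSV)
    if lo[0]>hi[0]: m=cv2.inRange(h,(lo[0],*lo[1:]),(180,*hi[1:]))|cv2.inRange(h,(0,*lo[1:]),hi)
    else:m=cv2.inRange(h,lo,hi)
    n,l,s,c=cv2.connectedComponentsWithStats(m)
    return [(c[i]+[x0,y0],s[i][:5]+[x0,y0,0,0,0]) for i in range(1,n) if s[i][4]>=amin]
E
python3 - <<'E'
from h import *
p=np.load('pics/top0.npz')['p'];d=np.load('pics/top0.npz')['d'];c=calibration('top')
def dp(u,v):
    o,r=ray(c,u,v);return o+r*d[int(v),int(u)]
for nm,lo,hi,roi,z in[("red",(170,120,60),(8,255,255),(290,205,330,250),.13),("blue ring",(95,60,40),(130,255,255),(440,170,480,200),.09),("blue front",(95,60,40),(130,255,255),(420,215,490,245),.05),("yel",(15,80,60),(35,255,255),(350,155,385,180),.09)]:
    for ce,s in blobs(p,lo,hi,roi): print(nm,ce.round(1),s,cast(c,*ce,z).round(4),dp(*ce).round(3))
h=cv2.cvtColor(p,cv2.COLOR_BGR2HSV);m=((d>0)).astype(np.uint8)
# dock top & stand top by height
v,u=np.mgrid[:400,:640];R=np.array(c['R']);P=np.stack([(u-c['cx'])/c['fx']*d,(v-c['cy'])/c['fy']*d,d],-1)-c['t'];W=P@R
for nm,roi,z in[("blue",(425,155,490,240),.09),("yellow",(335,140,400,225),.09),("stand",(285,200,335,255),.07)]:
    x0,y0,x1,y1=roi;w=W[y0:y1,x0:x1];mm=(abs(w[...,2]-z)<.008)&(d[y0:y1,x0:x1]>0)
    q=w[mm][:,:2];print(nm,len(q),np.median(w[mm][:,2]),cv2.minAreaRect((q*1000).astype(np.float32)))
s=np.load('pics/scene0.npz')['p']
cv2.imwrite('pics/crop.png',np.hstack([cv2.resize(p[140:260,270:390],(400,400)),cv2.resize(s[140:260,260:380],(400,400))]))
E
```

```text
red [307.6 221.1] [303 216  10  12  98] [0.485  0.4082 0.13  ] [0.485 0.408 0.131]
blue ring [461.5 184.7] [453 177  17  17  69] [0.5736 0.0794 0.09  ] [ 0.592  0.049 -0.001]
blue front [450.5 231. ] [433 227  37   9 129] [0.4767 0.0941 0.05  ] [0.476 0.096 0.055]
yel [365.  167.8] [357 159  17  17 201] [0.6082 0.287  0.09  ] [0.619 0.283 0.045]
blue 2492 0.0896927955131013 ((544.463623046875, 86.2276382446289), (91.56105041503906, 131.18576049804688), 80.8581314086914)
yellow 2379 0.08965568759386848 ((579.8922119140625, 283.46966552734375), (130.2021942138672, 90.58555603027344), 8.314554214477539)
stand 892 0.07017185320874003 ((485.7255859375, 407.092529296875), (70.10709381103516, 69.9168930053711), 13.622027397155762)
```

View pics/crop.png

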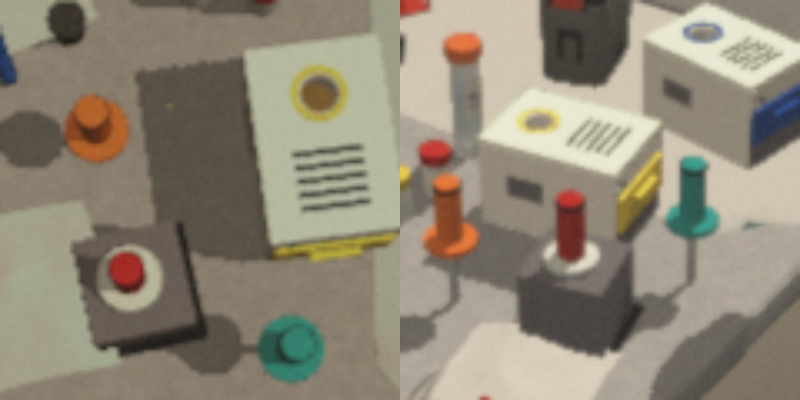

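The crop shows the red-handled pin standing in the grey stand, and it is clearly distinct from the orange and turquoise pins. Next I check clearances on the route.

Run:
```python
from h import *
c=calibration('top');D=np.load('pics/top0.npz');p,d=D['p'],D['d']
for n,uv,z in[('turq',(360,242),.12),('orange',(297,175),.12)]:
    o,r=ray(c,*uv);P=o+r*d[uv[1],uv[0]];print(n,P.round(3))
def W(c,d):
    v,u=np.mgrid[:400,:640];R=np.array(c['R']);return (np.stack([(u-c['cx'])/c['fx']*d,(v-c['cy'])/c['fy']*d,d],-1)-c['t'])@R
w=W(c,d)[d>0]; cs=calibration('scene');ds=np.load('pics/scene0.npz')['d'];w2=W(cs,ds)[ds>0]
for nm,q in(('top',w),('scene',w2)):
    for y0 in np.arange(-.7,.5,.1):
        k=q[(q[:,1]>y0)&(q[:,1]<y0+.1)&(q[:,0]>.3)&(q[:,0]<.8)&(q[:,2]>.1)&(q[:,2]<.6)]
        if len(k)>5:print(nm,round(y0,1),len(k),'xmin',np.percentile(k[:,0],2).round(3),'zmax',np.percentile(k[:,2],98).round(3))
```

```text
turq [0.445 0.301 0.122]
orange [0.584 0.433 0.12 ]
top -0.2 536 xmin 0.373 zmax 0.307
top -0.1 28820 xmin 0.403 zmax 0.399
top -0.0 1394 xmin 0.302 zmax 0.148
top 0.1 307 xmin 0.687 zmax 0.142
top 0.2 236 xmin 0.439 zmax 0.12
top 0.3 77 xmin 0.434 zmax 0.126
top 0.4 200 xmin 0.477 zmax 0.131
scene -0.7 56 xmin 0.511 zmax 0.393
scene -0.6 1199 xmin 0.49 zmax 0.398
scene -0.5 714 xmin 0.419 zmax 0.404
scene -0.4 829 xmin 0.39 zmax 0.404
scene -0.3 1511 xmin 0.373 zmax 0.404
scene -0.2 2082 xmin 0.372 zmax 0.403
scene -0.1 11904 xmin 0.393 zmax 0.398
scene -0.0 359 xmin 0.674 zmax 0.149
scene 0.1 196 xmin 0.683 zmax 0.144
scene 0.2 105 xmin 0.435 zmax 0.119
scene 0.3 76 xmin 0.429 zmax 0.124
scene 0.4 202 xmin 0.473 zmax 0.133
```

```bash
python3 -m pendant '[[[0.9,5,0,0,0],[0.9,5,0,0,0],[0.9,5,0,0,0],[0.9,5,0,0,0],[0.75,4.5,0,0,0],[0.75,4.5,0,0,0],[0.75,4.5,0,0,0],[0.75,4.5,0,0,0],[1,4.3,0,0,0],[1,4.3,0,0,0]]]' 60
```

```text
time: 1.35
ee_pos: [0.3206, -0.03, 0.2393]
orientation: [0.976, 0.218, 0.0, 0.0]
contact_force: [1.0, -0.8, -0.1]
finger_gap: 1.0
gripper_force: 0.0
```

Run:
```python
from h import *
c=calibration('scene');ds=np.load('pics/scene0.npz')['d']
v,u=np.mgrid[:400,:640];w=((np.stack([(u-c['cx'])/c['fx']*ds,(v-c['cy'])/c['fy']*ds,ds],-1)-c['t'])@np.array(c['R']))[ds>0]
k=w[(w[:,0]>.42)&(w[:,0]<.8)&(w[:,1]<.05)&(w[:,2]>.16)&(w[:,2]<.5)]
for z in np.arange(.16,.42,.04):
    q=k[abs(k[:,2]-z)<.02];print(z.round(2),len(q),np.percentile(q[:,1],98) if len(q) else '')
```

```text
0.16 631 -0.033947865893842875
0.2 1296 -0.03392176076539323
0.24 1352 -0.03422209038447787
0.28 1510 -0.03365053195059528
0.32 1994 -0.03486268053377035
0.36 2092 -0.0341882850927881
0.4 3811 -0.039247720298300225
```

```bash
python3 -m pendant '[[[1,4.3,0,0,0],[1,4.3,0,0,0],[2.06,5,0,2.4,0],[2.06,5,0,2.4,0],[2.06,5,0,2.4,0],[2.06,5,0,2.4,0],[2.06,5,0,2.4,0],[2.06,5,0,2.4,0],[2.06,5,0,2.4,0],[0,0,0,0,0],[0,0,0,0,0]]]'
python3 - <<'E'
from h import *
c=calibration('wrist');p,d=capture('wrist');print(c,state()['ee_pos'])
cv2.imwrite('pics/w1.png',p)
for lo,z in[((170,120,60),.13)]:
    for ce,s in blobs(p,lo,(8,255,255),(0,0,640,400),60): print(ce.round(1),s,cast(c,*ce,.13,True).round(4))
E
```

```text
time: 2.72
ee_pos: [0.4846, 0.4042, 0.2388]
orientation: [0.933, 0.359, -0.001, 0.0]
contact_force: [-0.8, 0.3, 0.0]
finger_gap: 1.0
gripper_force: 0.0
{'fx': 309.70691628693146, 'fy': 309.70691628693146, 'cx': 316.4961556184275, 'cy': 190.76689997049763, 'R': array([[ 6.69751742e-01, -7.42584924e-01,  4.84380873e-04],
       [-7.12472599e-01, -6.42408709e-01,  2.82300985e-01],
       [-2.09321285e-01, -1.89416684e-01, -9.59325763e-01]]), 't': array([-0.02541374,  0.56820829,  0.55685122])} [0.48460538 0.40383516 0.23927498]
[624.   56.3] [612  50  28  14 240] [0.848 0.246 0.13 ]
[491.9  85. ] [480  73  25  25 470] [0.6574 0.3547 0.13  ]
[627.8 104.8] [618  91  22  31 479] [0.8125 0.1998 0.13  ]
[224.5  99.9] [206  93  40  16 371] [0.4922 0.5087 0.13  ]
[313.6 179.7] [301 161  26  37 742] [0.4906 0.4115 0.13  ]
[595.5 209.2] [583 196  25  28 405] [0.6892 0.1433 0.13  ]
```

View pics/w1.png

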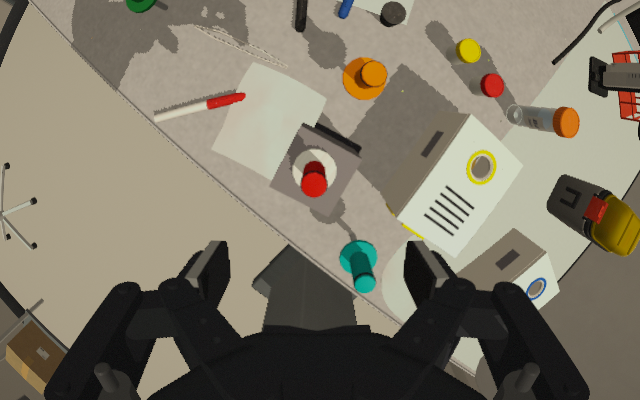

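The wrist view shows the red handle's top disc at (314,186) and the white collar around (314,168). The turquoise pin at (360,265) lies off the closing line.

Run:
```python
from h import *
c=calibration('wrist')
print(cast(c,314,185.5,.13,True),cast(c,314.5,171,.076,True))
p=cv2.imread('pics/w1.png');h=cv2.cvtColor(p[135:215,280:350],cv2.COLOR_BGR2HSV)
m=cv2.inRange(h,(170,120,150),(180,255,255))|cv2.inRange(h,(0,120,150),(8,255,255))
x=cv2.findContours(m,0,2)[0];x=max(x,key=cv2.contourArea);print(cv2.minEnclosingCircle(x),cv2.boundingRect(x))
w=cv2.inRange(h,(0,0,140),(180,70,255));x=cv2.findContours(w,0,2)[0]
for k in x:
    if cv2.contourArea(k)>50:print('w',cv2.boundingRect(k),cv2.contourArea(k))
```

```text
[0.48717691 0.40757436 0.13      ] [0.48723532 0.40748591 0.076     ]
((33.617645263671875, 50.14706039428711), 12.799118995666504) (21, 38, 26, 25)
w (0, 57, 32, 23) 434.5
w (60, 45, 10, 35) 163.0
w (12, 14, 45, 39) 771.5
w (0, 0, 15, 30) 207.0
```

```bash
python3 -m pendant '[[[0.14,0.35,-3,0,0],[0,0,-3,0,0],[0,0,-3,0,0],[0,0,-3,0,0],[0,0,-2.2,0,0],[0,0,0,0,0],[0,0,0,0,120],[0,0,0,0,255],[0,0,0,0,255],[0,0,0,0,255],[0,0,0,0,255],[0,0,0,0,255]]]' 60
```

```text
time: 4.28
ee_pos: [0.4864, 0.4082, 0.0979]
orientation: [0.933, 0.359, 0.0, -0.0]
contact_force: [-1.3, -1.5, 5.0]
finger_gap: 0.244
gripper_force: 58.5
```

```bash
python3 -m pendant '[[[0,0,2,0,255],[0,0,4,0,255],[0,0,5,0,255],[0,0,5,0,255],[0,0,0,0,255],[0,0,0,0,255]]]'
python3 - <<'E'
from h import *
p,d=capture('scene');pw,_=capture('wrist')
cv2.imwrite('pics/s2.png',np.hstack([cv2.resize(p[80:280,230:430],(400,400)),cv2.resize(pw[100:350,195:445],(400,400))]));np.savez('pics/s2.npz',p=p,d=d);print(state()['ee_pos'],state()['contact_force'])
E
```

```text
time: 5.03
ee_pos: [0.4859, 0.4079, 0.2561]
orientation: [0.933, 0.359, -0.001, 0.0]
contact_force: [0.2, 0.3, -1.1]
finger_gap: 0.245
gripper_force: 58.6
[0.4858662  0.40785197 0.25547893] [ 0.52650697  0.36647791 -1.31197769]
```

View pics/s2.png

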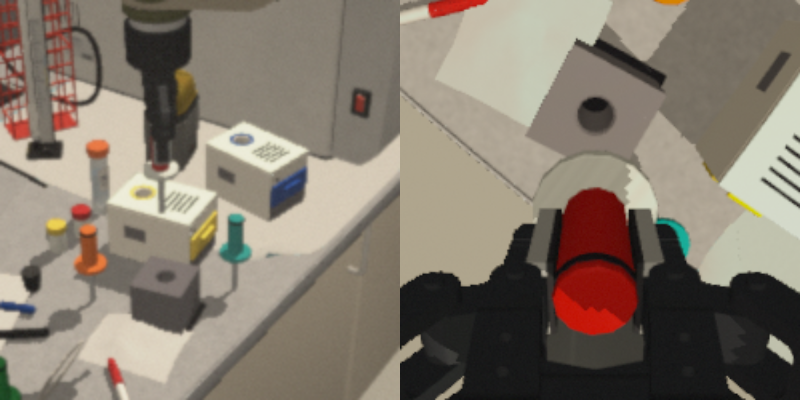

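The crop shows the pin held upright, with the empty bore visible in the stand. Moving over to the blue dock.

```bash
python3 -m pendant '[[[1.1,-4,0,0,255],[1.5,-5.6,0,0,255],[1.5,-5.6,0,0,255],[1.5,-5.6,0,0,255],[1.5,-5.6,0,0,255],[1.1,-4,0,0,255],[0.6,-2.5,0,0,255],[0,0,0,0,255],[0,0,0,0,255],[0,0,0,0,255]]]'
python3 - <<'E'
from h import *
cw=calibration('wrist');s=state();pw,_=capture('wrist');p,d=capture('scene');cs=calibration('scene');pt,_=capture('top')
cv2.imwrite('pics/s3.png',np.hstack([cv2.resize(p[60:260,260:460],(400,400)),cv2.resize(pw[50:350,170:470],(400,400))]));cv2.imwrite('pics/w3.png',pw);cv2.imwrite('pics/sc3.png',p)
print(s['ee_pos'],s['contact_force'])
for ce,b in blobs(pw,(100,80,40),(130,255,255),(170,50,470,350),20): print('w',ce,b,cast(cw,*ce,.09,True))
for ce,b in blobs(p,(100,80,40),(130,255,255),(320,130,400,200),10): print('s',ce,b,cast(cs,*ce,.09), cast(cs,b[0]+b[2]/2-.5,b[1]+b[3]/2-.5,.09))
E
```

```text
time: 6.38
ee_pos: [0.574, 0.0801, 0.2571]
orientation: [0.933, 0.359, -0.0, -0.0]
contact_force: [-0.2, 0.3, -1.1]
finger_gap: 0.24
gripper_force: 58.7
[0.57396764 0.0801038  0.25709778] [-0.24302452  0.30388197 -1.12776355]
w [315.53142857 174.41142857] [298 157  36  36 350] [0.5740271  0.08018507 0.09      ]
s [373.59748428 173.01257862] [366 164  17  19 159] [0.44464126 0.15848635 0.09      ] [0.44372504 0.15778768 0.09      ]
```

View pics/s3.png

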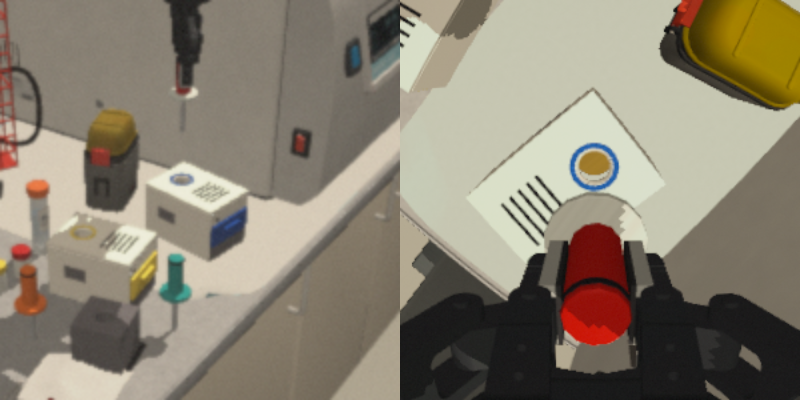

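The scene crop shows the pin upright above the docks. The full blue ring in the wrist view puts the hole at (0.574, 0.080), directly under the tool.

```bash
python3 -m pendant '[[[0,0,-4,0,255],[0,0,-3,0,255],[0,0,-2,0,255],[0,0,-1,0,255],[0,0,-0.6,0,255],[0,0,0,0,255],[0,0,0,0,255]]]' 90
```

```text
time: 7.4
ee_pos: [0.5745, 0.0791, 0.152]
orientation: [0.933, 0.359, 0.001, 0.0]
contact_force: [0.8, 0.5, -1.0]
finger_gap: 0.235
gripper_force: 87.9
```

In the hole without contact. Now pressing.

```bash
python3 -m pendant '[[[0,0,-0.8,0,255],[0,0,-0.8,0,255],[0,0,-0.7,0,255],[0,0,-0.5,0,255],[0,0,-0.3,0,255],[0,0,0,0,255],[0,0,0,0,255],[0,0,0,0,255],[0,0,0,0,255],[0,0,0,0,255],[0,0,0,0,255]]]'
python3 - <<'E'
from h import *
p,d=capture('scene');cv2.imwrite('pics/s4.png',cv2.resize(p[100:260,260:460],(800,600)))
E
```

```text
time: 8.78
ee_pos: [0.5743, 0.0791, 0.1204]
orientation: [0.933, 0.359, 0.0, 0.0]
contact_force: [-0.9, 1.1, 4.9]
finger_gap: 0.236
gripper_force: 87.9
```

View pics/s4.png

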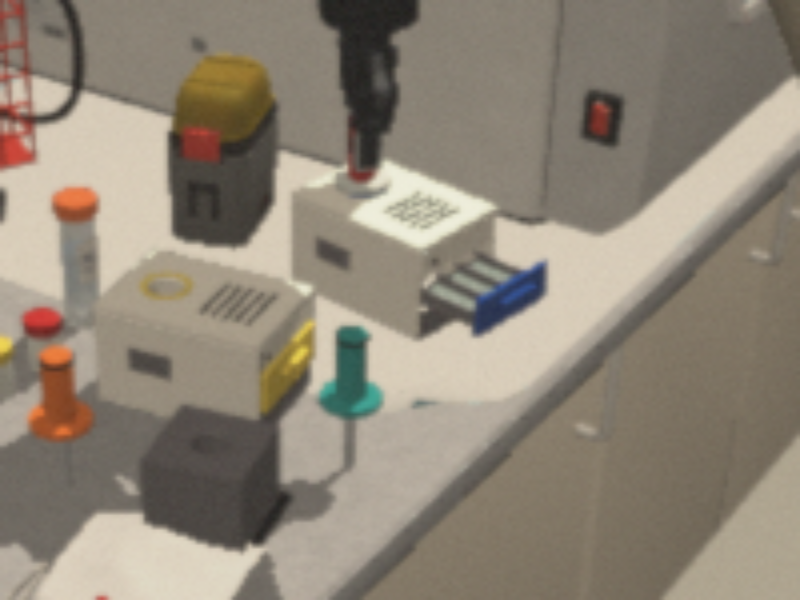

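The blue tray has sprung out (front at about (510,295)) and the yellow tray is shut. Lifting the pin out and returning.

```bash
python3 -m pendant '[[[0,0,1.6,0,255],[0,0,3,0,255],[0,0,5,0,255],[0,0,4,0,255],[0,0,0,0,255],[-1.1,4,0,0,255],[-1.5,5.6,0,0,255],[-1.5,5.6,0,0,255],[-1.5,5.6,0,0,255],[-1.5,5.6,0,0,255],[-1.1,4,0,0,255],[-0.6,2.5,0,0,255],[0,0,0,0,255],[0,0,0,0,255],[0,0,0,0,255]]]'
python3 - <<'E'
from h import *
cw=calibration('wrist');s=state();pw,_=capture('wrist');p,d=capture('scene')
cv2.imwrite('pics/s5.png',np.hstack([cv2.resize(p[80:280,230:430],(400,400)),cv2.resize(pw[100:350,195:445],(400,400))]))
print(s['ee_pos'],s['contact_force'])
g=cv2.cvtColor(pw,cv2.COLOR_BGR2GRAY)[145:195,285:350];m=(g<75).astype(np.uint8)
n,l,st,c=cv2.connectedComponentsWithStats(m)
for i in range(1,n):
    if st[i][4]>40:print(c[i]+[285,145],st[i],cast(cw,*(c[i]+[285,145]),.07,True))
E
```

```text
time: 10.7
ee_pos: [0.4867, 0.4071, 0.256]
orientation: [0.934, 0.358, -0.0, 0.0]
contact_force: [0.7, 0.9, -1.3]
finger_gap: 0.235
gripper_force: 88.1
[0.48665689 0.40709589 0.2559591 ] [ 0.71981072  0.93921392 -1.25830955]
[344.6        147.23333333] [51  0 14  8 60] [0.52555421 0.40108844 0.07      ]
[315.5171504 171.4353562] [ 20  16  22  22 379] [0.48578026 0.40628267 0.07      ]
```

View pics/s5.png

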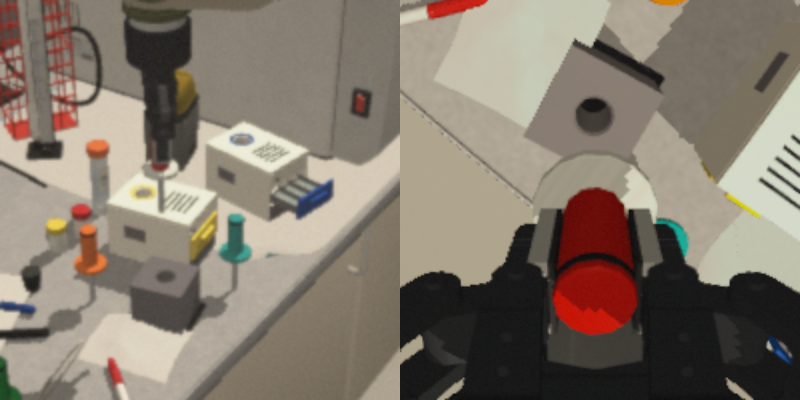

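The tray is fully out, the pin hangs straight, and the bore is within about 1 mm of the tool axis. Lowering.

```bash
python3 -m pendant '[[[-0.05,-0.05,-4,0,255],[0,0,-4,0,255],[0,0,-4,0,255],[0,0,-2,0,255],[0,0,-1.2,0,255],[0,0,-0.4,0,255],[0,0,0,0,255],[0,0,0,0,255]]]' 40
```

```text
time: 11.8
ee_pos: [0.4861, 0.4077, 0.1012]
orientation: [0.933, 0.359, 0.001, -0.0]
contact_force: [-0.8, 0.3, -0.9]
finger_gap: 0.236
gripper_force: 88.1
```

```bash
python3 -m pendant '[[[0,0,-0.1,0,255],[0,0,-0.1,0,255],[0,0,-0.05,0,255],[0,0,0,0,255],[0,0,0,0,255]]]' 40
```

```text
time: 12.42
ee_pos: [0.4857, 0.4076, 0.098]
orientation: [0.933, 0.359, 0.0, -0.0]
contact_force: [-1.2, -0.5, 3.5]
finger_gap: 0.233
gripper_force: 88.1
```

```bash
python3 -m pendant '[[[0,0,0,0,170],[0,0,0,0,100],[0,0,0,0,0],[0,0,0,0,0],[0,0,0,0,0],[0,0,0,0,0],[0,0,2,0,0],[0,0,4,0,0],[0,0,5,0,0],[0,0,3,0,0],[0,0,0,0,0],[0,0,0,0,0]]]'
python3 - <<'E'
from h import *
cw=calibration('wrist');pw,_=capture('wrist');p,d=capture('scene');pt,dt=capture('top')
cv2.imwrite('pics/s6.png',np.hstack([cv2.resize(p[120:270,270:420],(400,400)),cv2.resize(pw[100:350,195:445],(400,400))]))
E
```

```text
time: 13.92
ee_pos: [0.4854, 0.4074, 0.2366]
orientation: [0.933, 0.359, -0.001, 0.0]
contact_force: [-0.7, 0.3, 0.4]
finger_gap: 0.997
gripper_force: 0.0
```

View pics/s6.png

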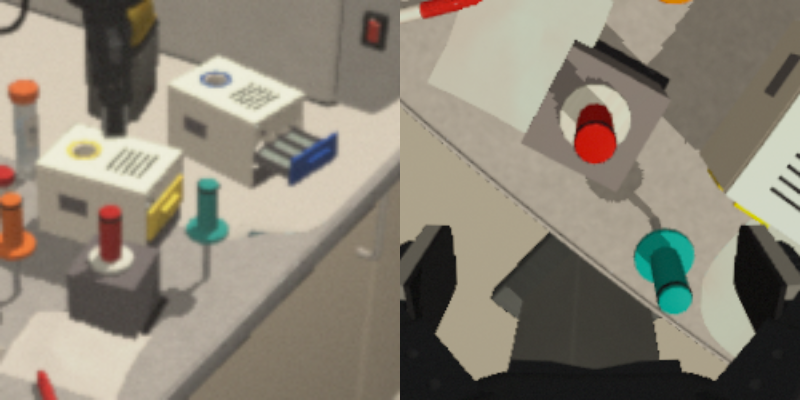

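The pin stands upright with its collar flat on the stand, the blue tray is out and the yellow tray is shut. The gripper is clear of everything.

```bash
python3 -c "
from cell import *
print(close_job())"
```

```text
the job is handed in; nothing more can be done
None
```

The job is handed in at about 14 s of the 45 s allowed: the blue tray is out, the yellow tray is still shut, and the red-handled pin is back upright in its stand with its collar on the top.

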